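# Lock the hardness reference block in its cam clamp

### The job

Two small cam clamps stand open on the bench: one holds the round steel hardness reference block, the other a smaller black specimen. On the steel block's clamp, turn the red handle until the cam's high point (under the handle's yellow end) points squarely at the sprung slide and pushes its finger over the block's edge, then let go. Keep the block in its nest and leave the other clamp's cam as it is.

Things in the scene. Friction and masses are not known exactly. Their poses are not given: they have to be found in the camera images.
- ref_cam_grip (a point): Grip point of the cam handle of the clamp with the steel block: on the cam's vertical axis, 55 mm above the bench. Red bar 12 mm thick, 50 mm long, from 40 to 66 mm above the bench; pinch it across its thickness from above. Its x axis (level) runs along the bar to the yellow end, which lies over the cam's high point; z is up.
- ref_cam (a joint): Angle of that brass pear-shaped cam, rad, growing counter-clockwise seen from above, stops at -1.7 and 1.7. 0: high point (27 mm from the axis) square to the slide. Starts at 0.95 to 1.4, off the slide: turn it clockwise by that much. The lobe meets the slide at about 0.85. Takes under 0.15 N m; friction holds it where it is let go.
- ref_slide (a joint): Travel of that clamp's sprung steel slide (flat face 46 mm wide toward the cam), m, toward the block. 0 at rest; about 0.007 when the cam's high point is square on it, pushing back with 4 N. Its finger then reaches 4 mm over the block's edge, 1.5 mm above it.
- ref_piece_centre (a point): Centre of the loose round steel block, 50 mm across, 15 mm high, in the vee nest on its clamp's plate, 90 mm from the cam axis; 19.5 mm above the bench. The clamp (aluminium plate 160 x 66 x 12 mm) is fixed, reaches 126 mm from the cam axis toward the block, 34 mm the other way; apart from the handle all of it is below 36 mm.
- spec_cam_nose (a point): High point of the cam of the other clamp, which looks the same but holds a black puck 30 mm across: 27 mm from that cam's axis, 19.5 mm above the bench. It is to stay where it is. The two cam axes are at least 150 mm apart. A tall hardness tester stands at the left of the clamps (x beyond 0.42, y 0.17 to 0.38): keep the arm clear of it.
There are look-alikes about, which are no part of the job. Leave any brown or orange look-alike of the part that bears ref_piece_centre alone.

How it is judged:
By the outcome, as a careful person would: the job done as asked, in the order asked, and still so for the second after the job is handed in, with the robot touching nothing.
It also fails if it takes over 35 s, if anything falls off the work surface, if the arm or the gripper's body presses on something with over 40 N, if the wrist force passes 120 N, or if a joint passes its speed limit or range.

### The arm

A 7-joint arm with a two-finger parallel gripper is mounted at the origin on a cart in front of the work surface, level with it; the furniture and walls round the work are solid. World frame = base frame: x ahead of the robot, y to its left, z up, the work surface at z = 0. Lengths are in m, angles in rad, forces in N, time in s.
With the tool pointing down it reaches from about 0.35 to 0.9 m from the base axis. Payload 8.1 kg.
Tool frame: the origin (TCP) lies midway between the tips of the shut fingers; the grasp point (between the pads) lies 19 mm behind it (arm.pinch_z is the distance from the TCP to the grasp point, in m); z points along the fingers, y is the direction in which the jaws open and shut (so a half turn about z gives the same grasp; the last joint's range is limited). The gripper opens to 92 mm and grips with 3 to 60 N. Pads are 19 mm wide; open, the fingers measure 130 mm over their backs; the gripper's body (75 mm by 190 mm) begins 47 mm behind the grasp point.
Start: joints at [1.119, 0.434, 0.025, 1.573, -0.012, 1.134, -0.075], TCP at [0.214, -0.587, 0.227] pointing down, gripper open.
Joint ranges: [-2.62, 2.62], [-0.44, 2.09], [-1.27, 1.32], [0.08, 2.57], [-1.32, 4.46], [0.12, 2], [-2.74, 2.74]. Speed limits (rad/s): [2.22, 2.22, 3.01, 3.01, 3.14, 3.14, 3.14].

### API

Orientations are given as a rotation vector (axis times angle).
In Python, from cell import arm, eyes gives the robot as it stands.
- The arm moves only by the tool apply_moves, never from a script. Its argument "targets" is one flat list of numbers, 5 for each row, row after row: the closure, from 0 (fully open) to 1 (shut), then the shift along the tool's x, y, z each as a share of 40 cm, from -1 to 1, then the turn about the tool's z as a share of pi/2 rad, from -1 to 1. A call has 1 to 20 rows; each row shifts and turns the commanded pose from where the row before left it, along the tool's axes as they then stand; what a row does not reach is not made up. A row lasts 1/8 s, in which the tool goes at most 62.5 mm and 10.7 degrees, less where a joint would pass 70% of its speed; a pose out of reach is approached as far as the arm can. A call with a number of a shift or a turn outside -1 to 1 is refused whole. A call with a gripper value outside its range is refused whole. The fingers move at their own pace and stop on an object; "grip_force" is the grip in N (left out, the last holds). Time passes only in rows, so rows that do not move let the fingers close. It gives the time, the measured TCP pose, the force and the opening at its end, in the units of the state.
- arm.observe(): the state, without advancing time (a new reading comes with each control period).
- eyes.get_image(name): name is "side" or "top"; returns the picture (420x560x3 uint8, red, green, blue); there is no depth.
- eyes.camera_params(name): a dict with "camera_matrix" (3x3 intrinsics, pixels), "distortion" ([k1, k2, p1, p2, k3] as OpenCV has them; the pictures are not rectified), "xyz" and "attitude" of the camera in the world. Camera axes: x right, y down, z forward; pixel columns grow to the right and rows downward; lengths in m; the calibration is good to about 2 mm. A picture is of the moment at which its call begins. camera_params takes no time and is no camera call.
- arm.sign_off(): hands the job in, once; it reports no verdict.
The state is a dict: "clock": time; "joints": joint angles; "dq": joint speeds; "joint_efforts": joint torques, N m; "position": TCP position; "ee_rot": TCP orientation; "force": force on the tool from outside, world axes, zero at the start; "ft_torque": the same for the moment, N m; "width": opening from 0.0 (shut) to 1.0 (fully open).
Only numpy, scipy, OpenCV 4.12 (cv2) and the standard library are available. Lean on these libraries where they do the work, as an engineer would, in place of code of your own. Each camera call takes 0.05 s, during which the arm holds its last target.

## Working session

There is one attempt and no reset: what is moved stays moved. The work goes in short steps, Python scripts to look and compute and a tool call to move; the robot and the scene stay as the last step left them, time stands still between calls to the robot, and variables do not carry over. Pictures are saved under pics/ and viewed, and the job is handed in when it is done.

Besides the shell and the picture viewer there is one more tool, called after "Call:" as name(argument=value, ...) on one line, values as JSON. apply_moves: Moves the arm, as the interface text tells. Its arguments: {"type":"object","properties":{"targets":{"type":"array"},"grip_force":{"type":"number"}},"required":["targets"]}

```bash
mkdir -p pics; python3 - <<'E'
from cell import arm, eyes
import cv2
for n in("top","side"):
    im=eyes.get_image(n); cv2.imwrite(f"pics/{n}0.png",im[:,:,::-1])
    print(n,eyes.camera_params(n))
print(arm.observe(),arm.pinch_z)
E
```

```text
top {'camera_matrix': array([[501.96398408,   0.        , 284.27218316],
       [  0.        , 501.96398408, 208.6127887 ],
       [  0.        ,   0.        ,   1.        ]]), 'distortion': array([-0.0538558,  0.       ,  0.       ,  0.       ,  0.       ]), 'xyz': array([ 0.42939008, -0.18900379,  1.03046593]), 'attitude': array([-2.11496486,  2.16593738, -0.10941787])}
side {'camera_matrix': array([[493.90122698,   0.        , 278.61967957],
       [  0.        , 493.90122698, 205.22208745],
       [  0.        ,   0.        ,   1.        ]]), 'distortion': array([-0.13296739,  0.        ,  0.        ,  0.        ,  0.        ]), 'xyz': array([0.255973  , 0.53082994, 0.44321021]), 'attitude': array([-0.50434316,  2.48383338, -1.53246   ])}
{'clock': 0.1, 'joints': array([ 1.11943052,  0.43514977,  0.02497335,  1.57400986, -0.0116073 ,
        1.13400011, -0.07511243]), 'dq': array([ 9.18179444e-04, -1.44057609e-03,  9.76991720e-04, -3.27409836e-03,
       -6.69860185e-04, -9.36396302e-05,  6.51023979e-04]), 'joint_efforts': array([ 4.79828988e-03, -6.69130611e+01,  9.89384651e-01, -3.15147543e+01,
       -6.02980633e-02,  3.73661402e-02,  6.16364355e-05]), 'position': array([ 0.21338057, -0.58695472,  0.22602419]), 'ee_rot': array([-3.09261653e+00, -5.44698240e-01,  5.75579579e-04]), 'force': array([ 0.61210382, -0.8069577 ,  0.09799755]), 'ft_torque': array([-0.05233202, -0.00275814, -0.00471699]), 'width': 1.0031340964527269} 0.0188
```

View pics/top0.png

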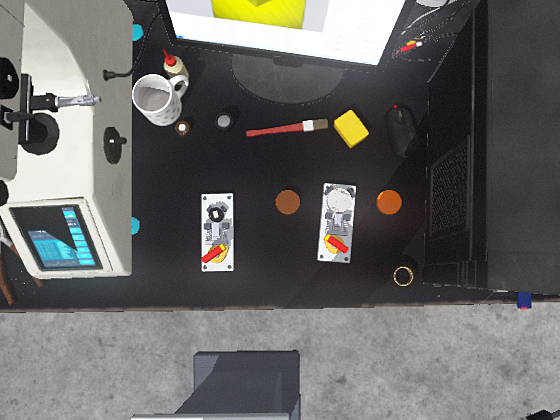

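View pics/side0.png

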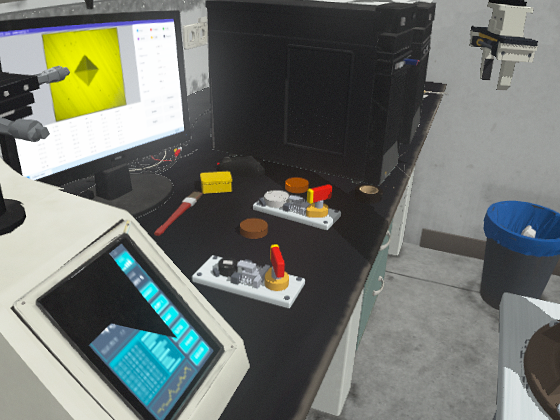

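The top picture shows two clamps. The right one (plate about 318–356, 183–262) holds a bright round disc at (341,198), with its handle at (337,244). The left one (plate 201–234, 193–271) holds a black puck at (217,212). Brown and orange discs lie at (288,202) and (389,202). The right clamp fits the steel block, and I'll confirm that in a crop.

```bash
cat > h.py <<'E'
import numpy as np,cv2
from scipy.spatial.transform import Rotation as R
from cell import arm,eyes
def ray(n,px):
    p=eyes.camera_params(n)
    u=cv2.undistortPoints(np.array(px,float).reshape(-1,1,2),p["camera_matrix"],p["distortion"]).reshape(-1,2)
    d=np.c_[u,np.ones(len(u))]@R.from_rotvec(p["attitude"]).as_matrix().T
    return p["xyz"],d
def plane(n,px,z):
    o,d=ray(n,px); return o+d*((z-o[2])/d[:,2])[:,None]
def proj(n,X):
    p=eyes.camera_params(n); Ri=R.from_rotvec(p["attitude"]).inv()
    return cv2.projectPoints(np.array(X,float).reshape(-1,3),Ri.as_rotvec(),-Ri.apply(p["xyz"]),p["camera_matrix"],p["distortion"])[0].reshape(-1,2)
E
python3 - <<'E'
import cv2
a=cv2.imread("pics/top0.png")[175:275,300:380]
b=cv2.imread("pics/side0.png")[170:240,240:350]
cv2.imwrite("pics/ct.png",cv2.resize(a,None,fx=6,fy=6,interpolation=cv2.INTER_CUBIC))
cv2.imwrite("pics/cs.png",cv2.resize(b,None,fx=7,fy=7,interpolation=cv2.INTER_CUBIC))
from h import *
t=cv2.imread("pics/top0.png")
hsv=cv2.cvtColor(t,cv2.COLOR_BGR2HSV)
# plate: bright low saturation
for nm,(x0,x1) in {"R":(310,365),"L":(195,242)}.items():
    sub=hsv[178:275,x0:x1]
    red=((sub[...,0]<8)|(sub[...,0]>174))&(sub[...,1]>150)&(sub[...,2]>90)
    yel=(sub[...,0]>=22)&(sub[...,0]<34)&(sub[...,1]>130)&(sub[...,2]>120)
    br=(sub[...,0]>=8)&(sub[...,0]<22)&(sub[...,1]>110)&(sub[...,2]>80)
    pl=(sub[...,1]<50)&(sub[...,2]>140)
    for k,m in(("red",red),("yel",yel),("brass",br),("plate",pl)):
        m=m.astype(np.uint8)
        n,l,st,c=cv2.connectedComponentsWithStats(m)
        i=1+np.argmax(st[1:,4]);pts=cv2.findNonZero((l==i).astype(np.uint8))+np.array([x0,178])
        r=cv2.minAreaRect(cv2.findNonZero(m)+np.array([x0,178]) if k=="plate" else pts)
        print(nm,k,st[i,4],c[i]+[x0,178],"rect",cv2.boxPoints(r).round(1).tolist())
        if k=="plate":
            w=plane("top",cv2.boxPoints(r),.012);print(w.round(4).tolist())
E
```

```text
R red 147 [337.40136054 244.20408163] rect [[326.5, 240.60000610351562], [330.20001220703125, 235.1999969482422], [348.5, 247.89999389648438], [344.70001220703125, 253.3000030517578]]
R yel 91 [329.52747253 244.53846154] rect [[321.79998779296875, 236.60000610351562], [329.0, 233.0], [338.0, 251.0], [330.79998779296875, 254.60000610351562]]
R brass 35 [338.37142857 238.8       ] rect [[331.8999938964844, 236.1999969482422], [334.0, 233.10000610351562], [345.20001220703125, 240.89999389648438], [343.0, 244.0]]
R plate 1845 [336.39186992 220.23523035] rect [[316.79998779296875, 259.79998779296875], [323.79998779296875, 182.60000610351562], [356.0, 185.5], [349.1000061035156, 262.70001220703125]]
[[0.4576, -0.2249, 0.012], [0.6153, -0.2439, 0.012], [0.6075, -0.3099, 0.012], [0.4502, -0.2897, 0.012]]
L red 153 [211.50980392 254.28104575] rect [[200.10000610351562, 257.6000061035156], [218.5, 245.3000030517578], [222.39999389648438, 251.10000610351562], [203.89999389648438, 263.3999938964844]]
L yel 106 [220.04716981 254.4245283 ] rect [[210.60000610351562, 260.79998779296875], [220.60000610351562, 243.0], [228.5, 247.39999389648438], [218.5, 265.20001220703125]]
L brass 23 [212.52173913 247.86956522] rect [[205.5, 250.6999969482422], [217.5, 242.6999969482422], [219.0, 245.0], [207.0, 253.0]]
L plate 1641 [217.56185253 230.30834857] rect [[200.3000030517578, 193.60000610351562], [232.10000610351562, 192.89999389648438], [233.8000030517578, 270.3999938964844], [202.0, 271.0]]
[[0.5993, 0.0115, 0.012], [0.5989, -0.0546, 0.012], [0.4401, -0.0566, 0.012], [0.44, 0.0082, 0.012]]
```

View pics/ct.png

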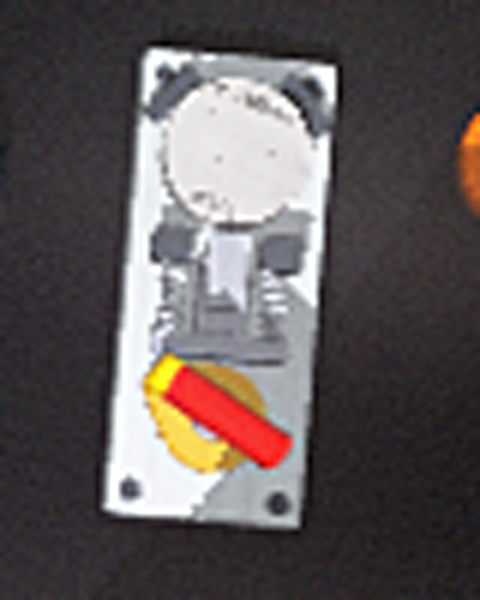

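View pics/cs.png

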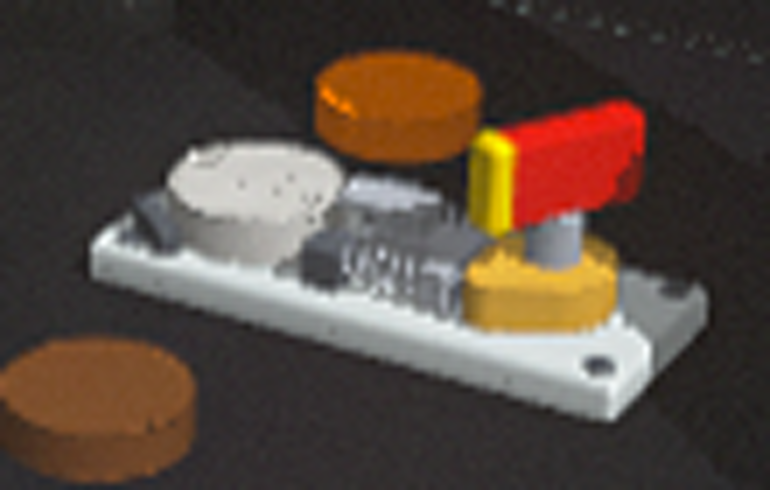

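The crops confirm it. The right clamp holds the pale round steel disc, centred at (340,200) in the top picture. The brown and orange discs are separate pieces beside it. The handle's yellow end is at (326,237) and its red end at (347,250). Next I'll measure the handle top at z=0.066, the axis and the angles.

```bash
python3 - <<'E'
from h import *
t=cv2.imread("pics/top0.png");hsv=cv2.cvtColor(t,cv2.COLOR_BGR2HSV)
H,S,V=[hsv[...,i] for i in range(3)]
near=np.array([.4539,-.2573]);far=np.array([.6114,-.2769]);d=(far-near)/np.linalg.norm(far-near)
print("clamp yaw",np.arctan2(d[1],d[0]), "axis by plate",(near+far)/2-d*.046)
e=lambda x,y:(300+x/6-.5+.08,175+y/6-.5+.08)
p=plane("top",[e(155,370),e(281,451)],.066);print("ends",p.round(4).tolist(),np.linalg.norm(p[0]-p[1]),"centre",p.mean(0))
v=p[0]-p[1];a=np.arctan2(v[1],v[0]);print("bar yaw",a,"cam angle",a-np.arctan2(d[1],d[0]))
m=(S<45)&(V>150);m=m.astype(np.uint8)
print("disc", plane("top",[e(240,150)],.027), "expect",(near+far)/2-d*.046+d*.09)
# red rect orientation
q=plane("top",[[(326.5+330.2)/2,(240.6+235.2)/2],[(348.5+344.7)/2,(247.9+253.3)/2]],.066);v=q[0]-q[1];print("red rect",q.round(4).tolist(),np.arctan2(v[1],v[0]))
# side view check
s=proj("side",[p.mean(0),p[0],p[1]]);print("side proj",s.round(1).tolist())
o=arm.observe();Rm=R.from_rotvec(o["ee_rot"]).as_matrix();print(Rm.round(3))
E
```

```text
clamp yaw -0.12380794864947102 axis by plate [ 0.4870021  -0.26141937]
ends [[0.5008, -0.2408, 0.066], [0.4739, -0.2801, 0.066]] 0.04759600982444673 centre [ 0.48733214 -0.26046284  0.066     ]
bar yaw 0.9713396952129989 cam angle 1.0951476438624699
disc [[ 0.57694581 -0.27382698  0.027     ]] expect [ 0.57631321 -0.27253364]
red rect [[0.4974, -0.2463, 0.066], [0.4723, -0.2804, 0.066]] 0.9343777107388022
side proj [[318.9, 186.9], [308.5, 189.8], [329.0, 184.2]]
[[ 0.94   0.342 -0.001]
 [ 0.342 -0.94   0.001]
 [-0.    -0.001 -1.   ]]
```

```bash
python3 - <<'E'
from h import *
print("tcp px",proj("top",arm.observe()["position"]))
print("cabinet base?",plane("top",[[427,285],[425,180],[150,308],[420,308],[132,275]],0).round(3).tolist())
E
```

```text
tcp px [[559.18536265 407.38500481]]
cabinet base? [[0.402, -0.447, 0.0], [0.617, -0.455, 0.0], [0.367, 0.118, 0.0], [0.356, -0.43, 0.0], [0.435, 0.157, 0.0]]
```

Call:
apply_moves(targets=[0, 0.0656, -0.0864, 0, 0, 0, 0.0656, -0.0864, 0, 0, 0, 0.0656, -0.0864, 0, 0, 0, 0.0656, -0.0864, 0, 0, 0, 0.0656, -0.0864, 0, 0, 0, 0.0656, -0.0864, 0, 0, 0, 0.0656, -0.0864, 0, 0, 0, 0.0926, 0.0146, 0, 0, 0, 0.0926, 0.0146, 0, 0, 0, 0.0926, 0.0146, 0, 0, 0, 0.0926, 0.0146, 0, 0, 0, 0.0926, 0.0146, 0, 0, 0, 0, 0, 0, -0.097, 0, 0, 0, 0, -0.097, 0, 0, 0, 0, -0.097, 0, 0, 0, 0, -0.097, 0, 0, 0, 0, 0])

```text
clock: 2.22
position: [0.4873, -0.2615, 0.2264]
ee_rot: [-2.788, -1.446, 0.001]
force: [0.7, -0.0, -0.1]
width: 1.001
```

Call:
apply_moves(targets=[0, 0, 0, 0.1, 0, 0, 0, 0, 0.1, 0, 0, 0, 0, 0.1, 0, 0, 0, 0, 0.1, 0, 0, 0, 0, 0, 0])

```text
clock: 2.85
position: [0.4853, -0.2605, 0.0643]
ee_rot: [-2.786, -1.442, 0.006]
force: [-0.6, -0.4, -0.1]
width: 1.004
```

```bash
python3 - <<'E'
from h import *
for n in("top","side"):
    im=eyes.get_image(n)[:,:,::-1]; cv2.imwrite(f"pics/{n}1.png",cv2.resize(im[130:290,220:430],None,fx=3.5,fy=3.5))
o=arm.observe();print(o["joints"].round(2),o["position"])
E
```

```text
[ 0.6   0.52 -0.28  1.9   0.21  0.74 -0.41] [ 0.48797237 -0.26150398  0.06752697]
```

View pics/side1.png

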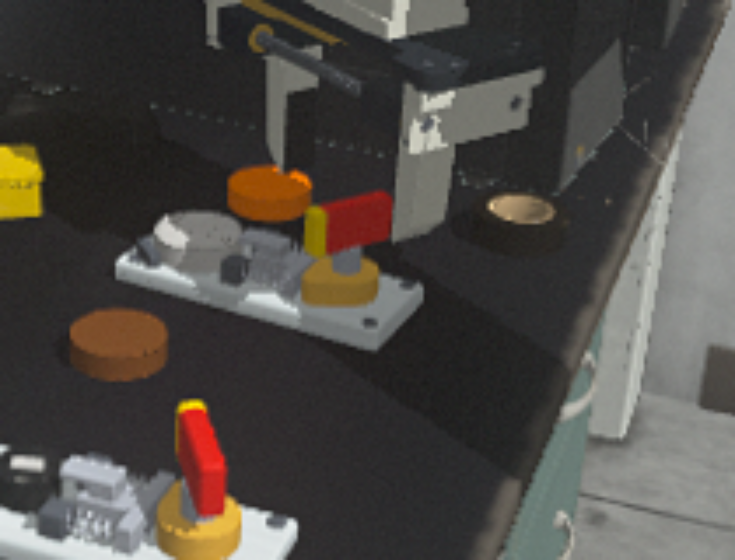

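View pics/top1.png

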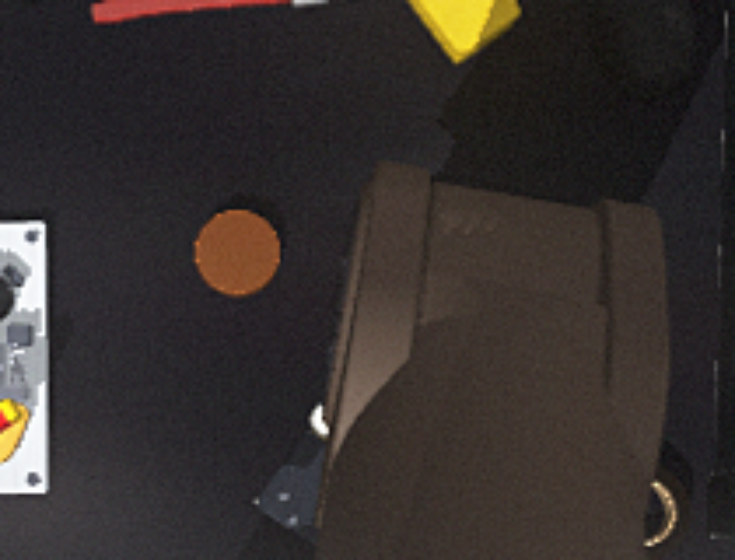

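The fingertips straddle the handle: their midpoint in the side picture is at about (320,187), and the projected handle centre is at (319,187). I'll go down and pinch.

Call:
apply_moves(targets=[0, 0, 0, 0.033, 0, 0, 0, 0, 0.033, 0, 0, 0, 0, 0, 0, 1, 0, 0, 0, 0, 1, 0, 0, 0, 0, 1, 0, 0, 0, 0, 1, 0, 0, 0, 0, 1, 0, 0, 0, 0, 1, 0, 0, 0, 0, 1, 0, 0, 0, 0], grip_force=25)

```text
clock: 4.2
position: [0.4876, -0.2614, 0.0403]
ee_rot: [2.788, 1.448, -0.0]
force: [0.5, 0.8, 0.3]
width: 0.284
```

Call:
apply_moves(targets=[1, 0, 0, 0, 0, 1, 0, 0, 0, 0, 1, 0, 0, 0, 0, 1, 0, 0, 0, 0], grip_force=25)

```text
clock: 4.7
position: [0.4873, -0.2612, 0.0404]
ee_rot: [-2.787, -1.448, 0.001]
force: [-2.8, 2.6, 5.2]
width: 0.126
```

Call:
apply_moves(targets=[1, 0, 0, 0, 0.06, 1, 0, 0, 0, 0.06, 1, 0, 0, 0, 0.06, 1, 0, 0, 0, 0.06, 1, 0, 0, 0, 0.06, 1, 0, 0, 0, 0])

```text
clock: 5.45
position: [0.4874, -0.2614, 0.0404]
ee_rot: [3.049, 0.758, -0.001]
force: [-2.6, 1.6, 5.7]
width: 0.13
```

```bash
python3 - <<'E'
from h import *
o=arm.observe();m=R.from_rotvec(o["ee_rot"]).as_matrix();print(np.arctan2(m[1,0],m[0,0]),o["position"],o["force"],o["ft_torque"],o["joints"].round(2),o["width"])
im=eyes.get_image("side")[:,:,::-1]; cv2.imwrite("pics/side2.png",cv2.resize(im[130:260,220:400],None,fx=4,fy=4))
E
```

```text
0.48758944794839454 [ 0.48741228 -0.26136443  0.04041182] [-2.55189272  1.6231953   5.67767083] [ 0.46833162  0.65570234 -0.04687069] [ 0.5   0.55 -0.14  1.93  0.12  0.67 -0.8 ] 0.12962761863782307
```

View pics/side2.png

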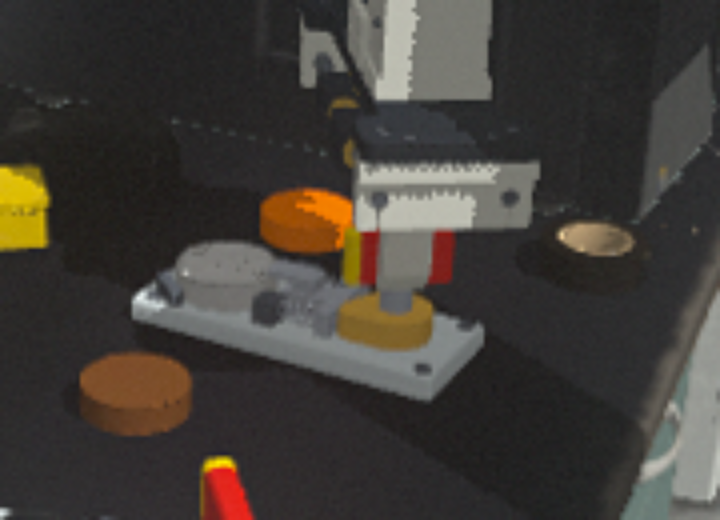

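The handle is gripped and has turned about halfway, with the yellow end now swinging toward the slide. I'll turn the remaining 0.61 rad.

Call:
apply_moves(targets=[1, 0, 0, 0, 0.065, 1, 0, 0, 0, 0.065, 1, 0, 0, 0, 0.065, 1, 0, 0, 0, 0.065, 1, 0, 0, 0, 0.065, 1, 0, 0, 0, 0.065, 1, 0, 0, 0, 0, 1, 0, 0, 0, 0])

```text
clock: 6.5
position: [0.4875, -0.2616, 0.0404]
ee_rot: [3.135, -0.193, -0.0]
force: [-3.0, 0.4, 4.7]
width: 0.128
```

```bash
python3 - <<'E'
from h import *
o=arm.observe();m=R.from_rotvec(o["ee_rot"]).as_matrix();print(np.arctan2(m[1,0],m[0,0]),o["position"],o["force"],o["ft_torque"],o["joints"].round(2),o["width"])
im=eyes.get_image("side")[:,:,::-1]; cv2.imwrite("pics/side3.png",cv2.resize(im[130:260,220:400],None,fx=4,fy=4))
E
```

```text
-0.12323101088411878 [ 0.48745392 -0.26160128  0.04041306] [-2.95192227  0.44441218  4.74348144] [ 0.35665726  0.59088015 -0.11136863] [ 0.38  0.54  0.03  1.94 -0.02  0.66 -1.28] 0.1279015841165247
```

View pics/side3.png

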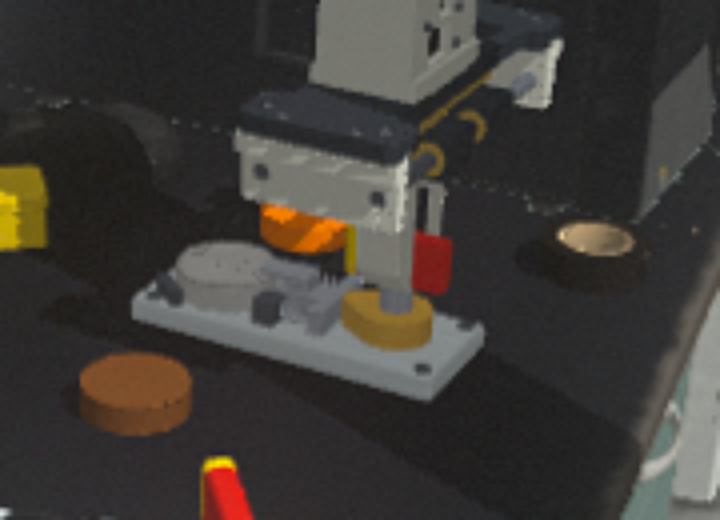

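The slide is now pushed out over the block's edge. I'll open, rise, and back off to get a clear view.

Call:
apply_moves(targets=[0, 0, 0, 0, 0, 0, 0, 0, 0, 0, 0, 0, 0, 0, 0, 0, 0, 0, 0, 0, 0, 0, 0, 0, 0, 0, 0, 0, 0, 0, 0, 0, 0, -0.06, 0, 0, 0, 0, -0.1, 0, 0, 0, 0, -0.1, 0, 0, 0, 0, -0.1, 0, 0, 0, 0, -0.1, 0, 0, -0.1, 0, 0, 0, 0, -0.1, 0, 0, 0, 0, -0.1, 0.03, 0, 0, 0, -0.08, 0.08, 0, 0, 0, -0.04, 0.1, 0, 0, 0, 0, 0.1, 0, 0, 0, 0, 0.1, 0, 0, 0, 0, 0.1, 0, 0, 0, 0, 0, 0, 0])

```text
clock: 9.05
position: [0.294, -0.4455, 0.2241]
ee_rot: [3.134, -0.203, -0.001]
force: [-0.2, 0.8, 0.1]
width: 1.003
```

```bash
python3 - <<'E'
from h import *
o=arm.observe();print(o["position"],o["force"],o["width"])
for n in("top","side"):
    im=eyes.get_image(n)[:,:,::-1]; cv2.imwrite(f"pics/{n}4f.png",im)
a=cv2.imread("pics/top4f.png")[175:275,300:380];cv2.imwrite("pics/top4.png",cv2.resize(a,None,fx=6,fy=6,interpolation=cv2.INTER_CUBIC))
b=cv2.imread("pics/side4f.png")[170:240,240:350];cv2.imwrite("pics/side4.png",cv2.resize(b,None,fx=7,fy=7,interpolation=cv2.INTER_CUBIC))
E
```

```text
[ 0.29400046 -0.44546785  0.22412258] [-0.18550019  0.78259134  0.09319122] 1.00253307346145
```

View pics/top4.png

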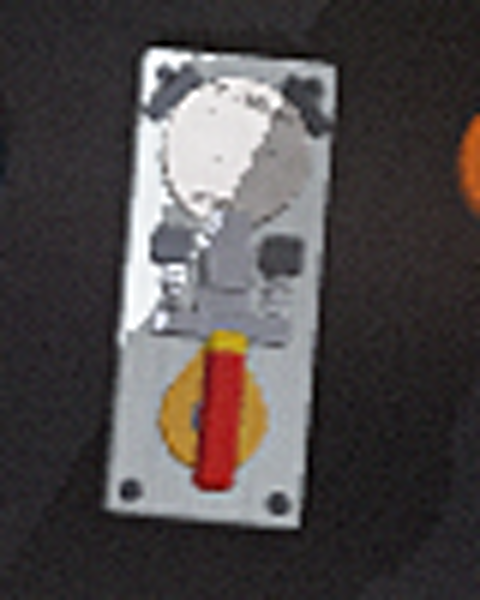

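View pics/side4.png

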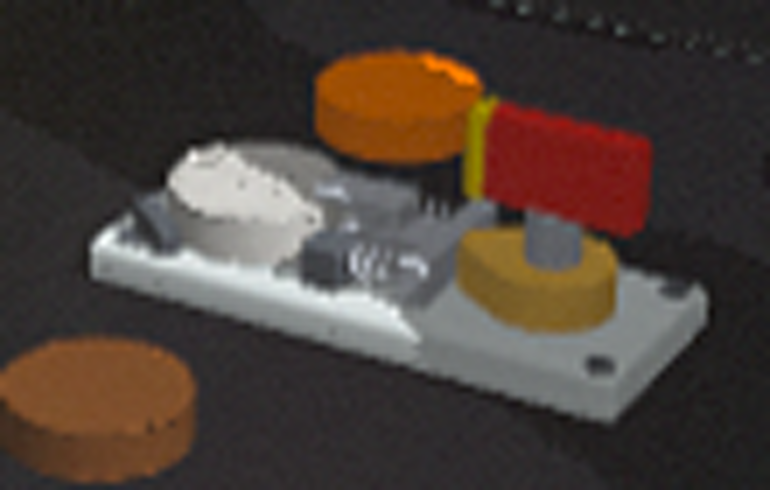

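View pics/top4f.png

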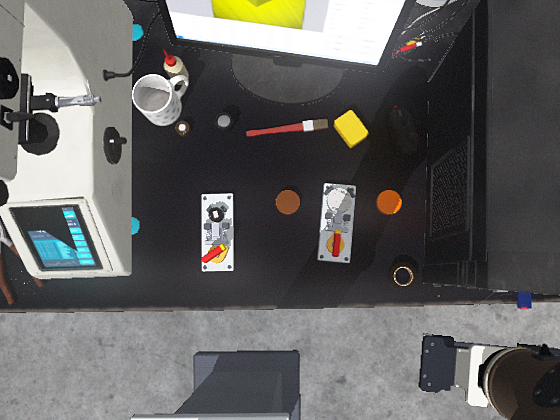

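The top crop shows the handle running along the clamp, from its yellow end at (338,231) to its red end at (335,255). The slide finger overlaps the block, the block is still in its vee, and the other clamp is unchanged. I'll check the handle angle numerically.

```bash
python3 - <<'E'
from h import *
t=cv2.imread("pics/top4f.png");hsv=cv2.cvtColor(t,cv2.COLOR_BGR2HSV)[225:262,318:352]
m=(((hsv[...,0]<8)|(hsv[...,0]>174))&(hsv[...,1]>150)).astype(np.uint8)
n,l,st,c=cv2.connectedComponentsWithStats(m);i=1+np.argmax(st[1:,4])
pts=(cv2.findNonZero((l==i).astype(np.uint8)).reshape(-1,2)+[318,225]).astype(float)
w=plane("top",pts,.066)[:,:2]
vx,vy,x,y=cv2.fitLine(w.astype(np.float32),cv2.DIST_L2,0,.01,.01).ravel();a=np.arctan2(vy,vx);a=(a+np.pi/2)%np.pi-np.pi/2
e=lambda x,y:(300+x/6-.42,175+y/6-.42)
p=plane("top",[e(230,333),e(213,487)],.066);v=p[0]-p[1]
print("fit yaw",a,"ends yaw",np.arctan2(v[1],v[0]),np.linalg.norm(v),"clamp -0.124")
E
```

```text
fit yaw -0.12413871 ends yaw -0.14421852758287662 0.0495669736851171 clamp -0.124
```

```bash
python3 -c "
from cell import arm
print(arm.sign_off())"
```

```text
the job is handed in; nothing more can be done
None
```

I pinched the red handle on the steel block's clamp (the right-hand one), turned it about 1.08 rad clockwise, let go and backed the arm clear. I then handed the job in at about 9 s.

- **Handle angle:** a line fitted to the red bar gives a yaw of -0.124 rad, matching the clamp's measured yaw of -0.124 rad. A rougher estimate from the bar's ends gave -0.144 rad, a difference of 0.02 rad.
- **Slide and block:** the last pictures show the finger over the block's edge and the block still in its vee nest. I judged both by eye and did not measure the slide travel.
- **Everything else:** the other clamp and the brown and orange discs look unmoved. The force readings I took stayed at about 6 N or less.

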